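# Lean the tamp-angle gauge on the practice stud

## Task

Pick up the tamp-angle gauge by its wooden grip, stand it upright and centred on the green sprung stud of the practice stand, and press so that the stud sinks a few millimetres but is never driven down to its stop. With the foot still centred on the stud, rock the gauge over sideways until its blue hanging pointer settles on the orange tab, and finish while still holding it there with the stud partly pressed. Leave the bowls, glass, jar and spoon alone.

Things in the scene. Friction and masses are not known exactly. Their poses are not given: they have to be found in the camera images.
- gauge_grip (a point): Centre of the square wooden grip (28 x 28 mm, 48 mm tall) of the loose gauge (174 mm tall, about 0.38 kg), which starts standing upright. Axes of the gauge: z up it, x out of the dial's white face (starts roughly towards world +x, away from the robot), y to the right for someone looking at the dial. The dial, a disc 110 mm across, 19 mm thick with its window, has its top 28 mm below this point.
- gauge_foot (a point): Centre of the flat underside of the gauge's round steel foot (58 mm across, 12 mm thick), 150 mm straight below gauge_grip along the gauge's z. Same axes as gauge_grip.
- pointer (a joint): Angle (rad) of the blue pointer in the gauge: a free pendulum, 60 mm long, pivot 92 mm above the foot; it swings for about a second. 0 = straight towards the foot; positive = tip towards the gauge's +y (right on the dial). It hangs plumb, so leaning the gauge's top towards its own +y by an angle makes the pointer settle at plus that angle. Free to 0.8 either way.
- mark (a joint): Angle (rad) of the orange tab on the dial about the same pivot, with the same zero and sign as the pointer. The tab (10 mm wide, 12 mm long, just beyond the pointer's tip) stays where it is set, between 0.2 and 0.42, always on the +y (right) side. The pointer is on the tab when both angles agree.
- pointer_tip (a point): Tip of the blue pointer. x is out of the dial, z points from the tip to the pivot.
- mark_tab (a point): Inner end of the orange tab, 60 mm from the pivot, where the pointer's tip must rest. x is out of the dial, z points to the pivot.
- stud_crown (a point): Top of the green rubber stud, 70 mm above the table when up; moves with it. A dome of 15 mm radius with a small lump 11 mm off its axis along this point's +x, 2.5 mm lower than the top. It slides straight down on a stem in an aluminium collar (42 mm across, top 44 mm above the table) on a plywood block 100 x 100 x 22 mm fixed to the table.
- stud (a joint): How far the stud is pressed down (m): 0 = up, 0.014 = at its stop. Spring: about 3 N to start, then 0.7 N per mm.
- bowl_a: White ceramic cupping bowl, 90 mm across, 58 mm tall, open upwards; origin under its centre. Bystander.
- bowl_b: White ceramic cupping bowl, 90 mm across, 58 mm tall, open upwards; origin under its centre. Bystander.
- bowl_c: White ceramic cupping bowl, 90 mm across, 58 mm tall, open upwards; origin under its centre. Bystander.
- glass: Drinking glass, 72 mm across, 90 mm tall; origin under its centre. Bystander.
- jar: Amber glass jar with a wooden lid, 80 mm across, 110 mm tall; origin under its centre. Bystander.
- spoon: Steel cupping spoon lying flat in the middle, along its own x (handle towards -x); origin near its middle. Bystander.
Things that resemble listed ones, but are neither listed nor needed, are in the scene too. Leave any red or yellow look-alike of the part that bears gauge_grip alone. What is shaped like the part that bears stud_crown but red is not meant.

How it is judged:
By the outcome, as a careful person would: the job done as asked, in the order asked, and still so for the second after the job is handed in, while the arm keeps its last pose, push and grip.
It also fails if it takes over 48 s, if anything falls off the work surface, if the arm or the gripper's body presses on something with over 40 N, if the wrist force passes 120 N, or if a joint passes its speed limit or range.

## Robot

A 7-joint arm with a two-finger parallel gripper is mounted at the origin on the work surface. World frame = base frame: x ahead of the robot, y to its left, z up, the work surface at z = 0. Lengths are in mm, angles in rad, forces in N, time in s.
With the tool pointing down it reaches from about 425 to 925 mm from the base axis. Payload 6.8 kg.
Tool frame: the origin (TCP) lies on the centre line of the jaws, within the pads' length; the fingertips stand 25 mm ahead of it and the grasp point (between the pads) lies 6 mm ahead of it (tip_reach is the distance from the TCP to the fingertips, in mm); z points along the fingers, y is the line along which they close (so a half turn about z gives the same grasp; the last joint's range is limited). The gripper opens to 85 mm and grips with 20 to 120 N. Pads are 22 mm wide; open, the fingers measure 114 mm over their backs; the gripper's body (76 mm by 85 mm) begins 54 mm behind the grasp point. The pads swing forward as they close: fully open they stand 13 mm farther back than shut.
Start: joints at [-1.23, 0.477, 0.022, 1.555, -0.011, 1.109, -0.083], TCP at [292.871, 608.172, 256.308] pointing down, gripper open.
Joint ranges: [-2.96, 2.96], [-0.34, 2.1], [-1.41, 1.46], [0.24, 2.44], [-1.37, 4.51], [0.17, 1.92], [-2.96, 2.96]. Speed limits (rad/s): [2.39, 2.39, 3.14, 3.14, 3.14, 3.14, 3.14].

## Interface

Orientations are given as a unit quaternion [w, x, y, z].
In Python, from rig import get_obs, camera, hand_in, tip_reach gives the robot as it stands.
- The arm moves only by the tool play_rows, never from a script. Its argument "plan" is one flat list of numbers, 4 for each row, row after row: the shift along the tool's x, y, z in cm, then the turn about the tool's z in rad. In form: [tx, ty, tz, yaw, tx, ty, tz, yaw, ...]. A call has 1 to 20 rows; each row is the pose to reach, as a shift and turn from the pose commanded when the call began, along the tool's axes at that moment; what a row does not reach only later rows make up. A row lasts 1/8 s, in which the tool goes at most 62.5 mm and 10.7 degrees, less where a joint would pass 70% of its speed; a pose out of reach is approached as far as the arm can. A call with a gripper value outside its range is refused whole. "hand" is the closure, from 0 (fully open) to 1 (shut), set as the call begins (left out, the last holds). The fingers move at their own pace and stop on an object; the grip force is fixed at half the most. Time passes only in rows, so rows that repeat a pose let the fingers close. It gives the time, the measured TCP pose, the force, the opening and the grip force at its end, in the units of the state.
- get_obs(): the state, without advancing time (a new reading comes with each control period).
- camera(name): name is "scene" or "side" or "wrist"; returns a dict with "image" (400x640x3 uint8, red, green, blue), "fov_y" (degrees; the focal length in pixels is half the picture's height over the tangent of half this angle, whatever the lens; pixels are square), "cx", "cy" (the principal point, pixels), "rvec" (rotation vector, rad) and "tvec" (3), from world to camera coordinates, as OpenCV has them; the wrist camera has in their place "T_tool_cam" (4x4, takes a point from camera to tool coordinates, whose origin is the TCP and whose axes are the flange's). Camera axes: x right, y down, z forward; pixel columns grow to the right and rows downward; lengths in mm; the calibration is good to about 2 mm. A picture is of the moment at which its call begins: read the wrist's pose just before it. There is no depth.
- hand_in(): hands the job in; it is judged then, once.
The state is a dict: "time_s": time; "joints": joint angles; "qvel": joint speeds; "effort": joint torques, N m; "position": TCP position; "tcp_rot": TCP orientation; "contact_force": force on the tool from outside, world axes, zero at the start; "torque": the same for the moment, N m; "width": opening from 0.0 (shut) to 1.0 (fully open); "finger_force": force on a finger pad.
Only numpy, scipy, OpenCV 4.12 (cv2) and the standard library are available. Lean on these libraries where they do the work, as an engineer would, in place of code of your own. Each camera call takes 0.05 s, during which the arm holds its last target. There are 200 camera calls.

## Working session

There is one attempt and no reset: what is moved stays moved. The work goes in short steps, Python scripts to look and compute and a tool call to move; the robot and the scene stay as the last step left them, time stands still between calls to the robot, and variables do not carry over. Pictures are saved under pics/ and viewed, at most 10 in all, crops included, and the job is handed in when it is done.

Besides the shell and the picture viewer there is one more tool, called after "Request:" in YAML: its name, and indented under it one key for each argument. play_rows: Moves the arm, as the interface text tells. Its arguments: {"type":"object","properties":{"plan":{"type":"array"},"hand":{"type":"number"}},"required":["plan"]}

```bash
mkdir -p pics; ls; cat > h.py <<'E'
import numpy as np, cv2
from rig import get_obs, camera, hand_in, tip_reach
from scipy.spatial.transform import Rotation as R
def cam(name):
    o=get_obs(); c=camera(name); im=c["image"]
    f=im.shape[0]/2/np.tan(np.radians(c["fov_y"])/2)
    K=np.array([[f,0,c["cx"]],[0,f,c["cy"]],[0,0,1]])
    if "rvec" in c:
        Rm=cv2.Rodrigues(np.array(c["rvec"],float))[0]; t=np.array(c["tvec"],float).ravel()
    else:
        T=np.array(c["T_tool_cam"]); q=o["tcp_rot"]; W=np.eye(4); W[:3,:3]=R.from_quat([q[1],q[2],q[3],q[0]]).as_matrix(); W[:3,3]=o["position"]
        M=np.linalg.inv(W@T); Rm=M[:3,:3]; t=M[:3,3]
    return im,K,Rm,t
def save(im,fn,crop=None,s=1):
    if crop: x0,y0,x1,y1=crop; im=im[y0:y1,x0:x1]
    cv2.imwrite(fn,cv2.resize(im[:,:,::-1],None,fx=s,fy=s,interpolation=cv2.INTER_CUBIC))
def ray(K,Rm,t,u,v):
    d=Rm.T@np.linalg.solve(K,[u,v,1]); return -Rm.T@t,d
def atz(K,Rm,t,u,v,z):
    c,d=ray(K,Rm,t,u,v); return c+d*(z-c[2])/d[2]
def tri(rs):
    A=0;b=0
    for c,d in rs:
        d=d/np.linalg.norm(d);P=np.eye(3)-np.outer(d,d);A=A+P;b=b+P@c
    return np.linalg.solve(A,b)
def proj(K,Rm,t,p): q=K@(Rm@np.array(p,float)+t); return q[:2]/q[2]
E
python3 - <<'E'
from h import *
import pickle
o=get_obs();print({k:np.round(v,3) for k,v in o.items()}, tip_reach)
D={}
for n in("scene","side"):
    D[n]=cam(n);save(D[n][0],f"pics/{n}0.png",s=1.25)
    print(n,-D[n][2].T@D[n][3],D[n][1][0,0])
pickle.dump(D,open("d0.pkl","wb"))
E
```

```text
pics
{'time_s': np.float64(0.0), 'joints': array([-1.23 ,  0.478,  0.022,  1.556, -0.011,  1.109, -0.083]), 'qvel': array([-0.   , -0.   , -0.001,  0.   , -0.001, -0.   , -0.   ]), 'effort': array([ 1.0000e-03, -5.9644e+01,  1.6080e+00, -2.8120e+01,  1.2000e-02,
        9.0000e-03, -0.0000e+00]), 'position': array([292.608, 607.651, 255.313]), 'tcp_rot': array([-0.   ,  0.222,  0.975, -0.001]), 'contact_force': array([ 0.01 , -0.2  , -0.858]), 'torque': array([-0.037, -0.006, -0.025]), 'finger_force': np.float64(0.0), 'width': np.float64(1.002)} 25.0
scene [ 931.80900231  679.67493786 1193.87690833] 414.41543916880596
side [ 224.26735247 -808.93405663 1013.73667455] 372.1134945127035
```

View pics/scene0.png

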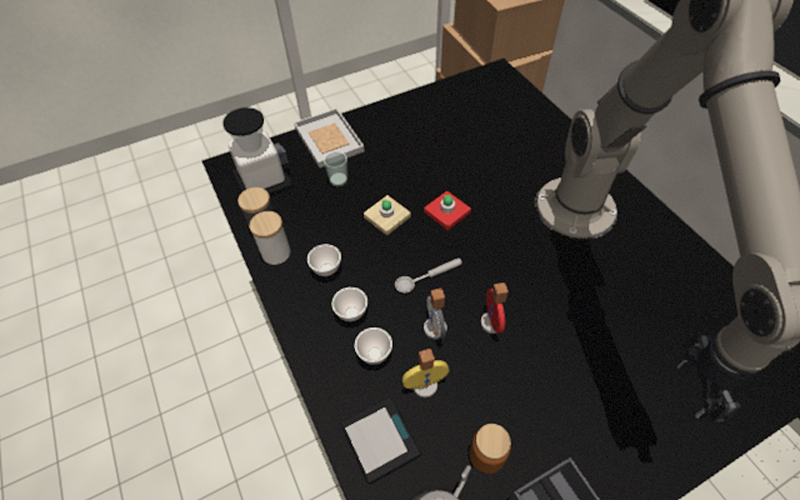

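View pics/side0.png

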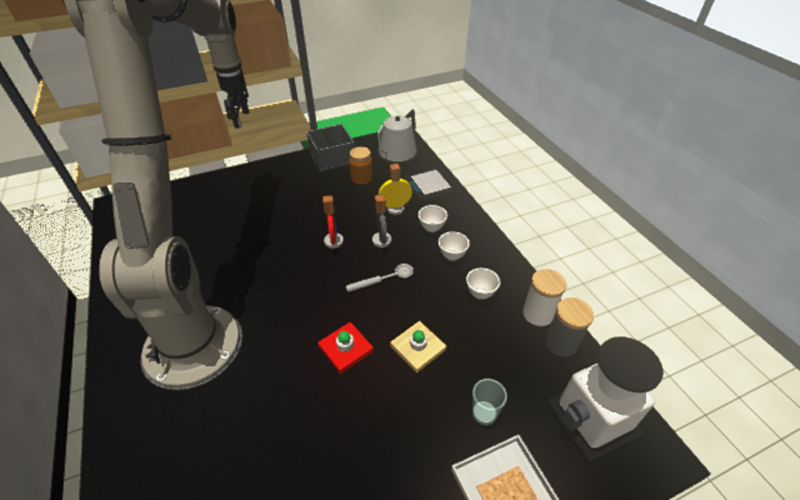

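The scene view (1.25×) shows three gauges. Red is at (497,310), grey-faced with the blue pointer at (437,312), and yellow at (426,372). The grey one is neither look-alike, so it fits. There are two stands: plywood at (387,213) and red at (447,208). The plywood one fits. I'll confirm both in enlarged crops.

```bash
python3 - <<'E'
from h import *
import pickle
D=pickle.load(open("d0.pkl","rb"))
# origin px (640 scale)
def c(n,x,y,w=66,h=50): return cv2.resize(D[n][0][y:y+h,x:x+w,::-1],(396,300),interpolation=cv2.INTER_CUBIC)
a=np.hstack([c("scene",317,225),c("side",270,150)]);b=np.hstack([c("scene",280,145),c("side",300,245)])
cv2.imwrite("pics/crops.png",np.vstack([a,b]))
E
```

```text
(no output)
```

View pics/crops.png

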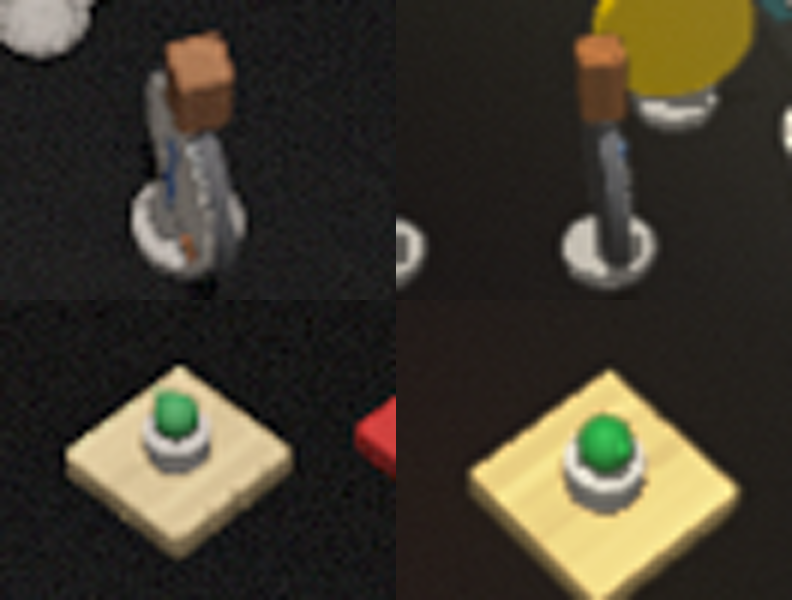

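The crops confirm both picks. Top row: the grey gauge has a wooden grip, a blue pointer and an orange tab, with the grip top at scene crop (198,60) and side crop (600,47). Bottom row: the plywood stand has the green stud, with its dome centre at (176,412) and (606,442).

```bash
python3 - <<'E'
from h import *
import pickle
D=pickle.load(open("d0.pkl","rb"))
S=D["scene"][1:];E=D["side"][1:]
def T(u,v,x,y,z):
    p=tri([ray(*S,317+u/6 if 0 else u,v),ray(*E,x,y)])
    print(p.round(1),atz(*S,u,v,z).round(1),atz(*E,x,y,z).round(1))
T(317+198/6,225+60/6,270+204/6,150+47/6,174)
T(280+176/6,145+112/6,300+210/6,245+142/6,56)
# foot
T(317+189/6,225+223/6,270+213/6,150+245/6,12)
for n,P in(("scene",S),): # plywood corners top z=22
    for u,v in((180,66),(292,155),(178,545-300),(66,157)): print(atz(*P,280+u/6,145+v/6,22).round(0))
# face direction: project dial axis; grip top corners scene
for u,v in((166,45),(222,36),(234,68),(178,80)): print(atz(*S,317+u/6,225+v/6,174).round(1))
o=get_obs();q=o["tcp_rot"];print(R.from_quat([q[1],q[2],q[3],q[0]]).as_matrix().round(3))
E
```

```text
[582.5 155.9 170.8] [582.9 157.9 174. ] [581.8 151.9 174. ]
[ 520.9 -238.8   53.3] [ 520.4 -235.9   56. ] [ 521.7 -241.1   56. ]
[582.4 157.    5.8] [582.4 160.4  12. ] [581.9 150.1  12. ]
[ 488. -297.   22.]
[ 461. -198.   22.]
[ 555. -168.   22.]
[ 584. -263.   22.]
[592.2 143.2 174. ]
[565.9 151.6 174. ]
[570.  169.9 174. ]
[596.8 163.  174. ]
[[-0.901  0.434 -0.001]
 [ 0.434  0.901 -0.001]
 [-0.    -0.002 -1.   ]]
```

Request:
play_rows:
  plan: [-2,-1.2,0,0.06,-6,-3.7,0,0.2,-11.5,-7,0,0.37,-17,-10.4,0,0.55,-22.5,-13.8,0,0.72,-28,-17.2,0,0.9,-33.5,-20.6,0,1.05,-39,-24,0,1.2,-43,-26.5,0,1.33,-45.2,-27.8,0,1.38,-45.8,-28.2,0,1.38,-45.8,-28.2,0,1.38]
  hand: 0

```text
time_s: 1.6
position: [582.5, 156.4, 256.1]
tcp_rot: [-0.001, 0.792, 0.611, -0.0]
contact_force: [-0.5, -0.6, 0.5]
width: 1.002
finger_force: 0.0
```

```bash
python3 - <<'E'
from h import *
import pickle
W=cam("wrist");pickle.dump(W,open("w1.pkl","wb"));save(W[0],"pics/w1.png",s=1.25)
o=get_obs();q=o["tcp_rot"];print(o["time_s"],o["position"],o["joints"].round(2));print(R.from_quat([q[1],q[2],q[3],q[0]]).as_matrix().round(3))
P=W[1:]
print(proj(*P,[582,155,174])*1.25,proj(*P,o["position"]-[0,0,25])*1.25, proj(*P,[582,155,0])*1.25)
E
```

```text
1.65 [582.22515723 157.2149953  256.02170327] [-0.72  0.38  0.46  1.76 -0.19  1.05 -0.44]
[[ 0.252  0.968 -0.001]
 [ 0.968 -0.252  0.001]
 [ 0.001 -0.001 -1.   ]]
[402.11812506 279.87380683] [401.03229204 325.90030319] [402.2772699  215.00502782]
```

View pics/w1.png

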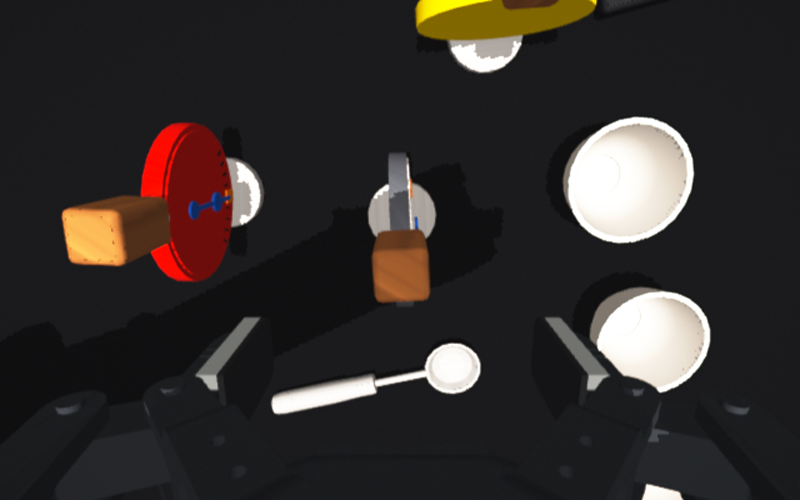

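The wrist view shows the grip top centred at (401,276), between the jaws and square to them. The foot centre is at (402,214), as predicted. I'll go down and grasp.

Request:
play_rows:
  plan: [0,0,1.5,0,0,0,4,0,0,0,6.5,0,0,0,8.5,0,0,0,9.7,0,0,0,10,0,0,0,10,0]

```text
time_s: 2.52
position: [583.3, 155.6, 156.5]
tcp_rot: [0.0, 0.792, 0.61, 0.0]
contact_force: [-0.2, -0.1, 0.4]
width: 0.999
finger_force: 0.0
```

Request:
play_rows:
  plan: [0,0,0,0,0,0,0,0,0,0,0,0,0,0,0,0,0,0,0,0,0,0,0,0]
  hand: 1

```text
time_s: 3.28
position: [583.0, 155.7, 156.7]
tcp_rot: [-0.0, 0.792, 0.61, 0.0]
contact_force: [-2.9, 0.3, 6.0]
width: 0.322
finger_force: 57.6
```

Request:
play_rows:
  plan: [0,0,-1,0,0,0,-3.5,0,0,0,-6.5,0,-1,0.1,-9.5,0,-4,0.3,-11,0,-8,0.6,-11.5,0,-12.5,1,-11.5,0,-17,1.4,-11.5,0,-21.5,1.7,-11.5,0,-26,2.1,-11.5,0,-30.5,2.4,-11.5,0,-35,2.8,-11.5,0,-39.5,3.2,-11.5,0,-43.5,3.5,-11.5,0,-46.5,3.7,-11.5,0,-48.2,3.9,-11.5,0,-48.7,3.9,-11.5,0,-48.7,3.9,-11.5,0]

```text
time_s: 5.52
position: [496.6, -324.7, 271.0]
tcp_rot: [-0.001, 0.792, 0.61, 0.0]
contact_force: [-0.5, -0.3, -5.9]
width: 0.324
finger_force: 58.3
```

```bash
python3 - <<'E'
from h import *
import pickle
W=cam("wrist");pickle.dump(W,open("w2.pkl","wb"))
o=get_obs();print(o["time_s"],o["position"],o["joints"].round(2),o["width"],o["contact_force"])
P=W[1:];p=proj(*P,[521,-238.5,70]);print(p)
x,y=p.round().astype(int)
c=lambda im,x,y,w,h,W_,H_: cv2.resize(im[max(y-h,0):y+h,max(x-w,0):x+w,::-1],(W_,H_),interpolation=cv2.INTER_CUBIC)
print("crop origin",max(x-40,0),max(y-30,0))
a=cv2.resize(W[0][:,:,::-1],(480,300)); b=c(W[0],x,y,40,30,400,300)
S=cam("scene");E=cam("side");pickle.dump((S,E),open("d2.pkl","wb"))
g=o["position"]-[0,0,60]
s=proj(*S[1:],g).round().astype(int);e=proj(*E[1:],g).round().astype(int)
cs=c(S[0],*s,40,30,400,300);ce=c(E[0],*e,40,30,400,300);print(s,e)
im=np.zeros((600,800,3),np.uint8);im[:300,:400]=cv2.resize(a,(400,300));im[:300,400:]=b;im[300:,:400]=cs;im[300:,400:]=ce
cv2.imwrite("pics/w2.png",im)
E
```

```text
5.575 [ 496.95509853 -324.14547507  270.97623571] [-0.01  0.38  0.63  1.77 -0.25  1.08  0.45] 0.326774164504332 [ 0.23246892 -0.41334867 -5.40083255]
[323.85054371  80.18528192]
crop origin 284 50
[302 115] [342 263]
```

View pics/w2.png

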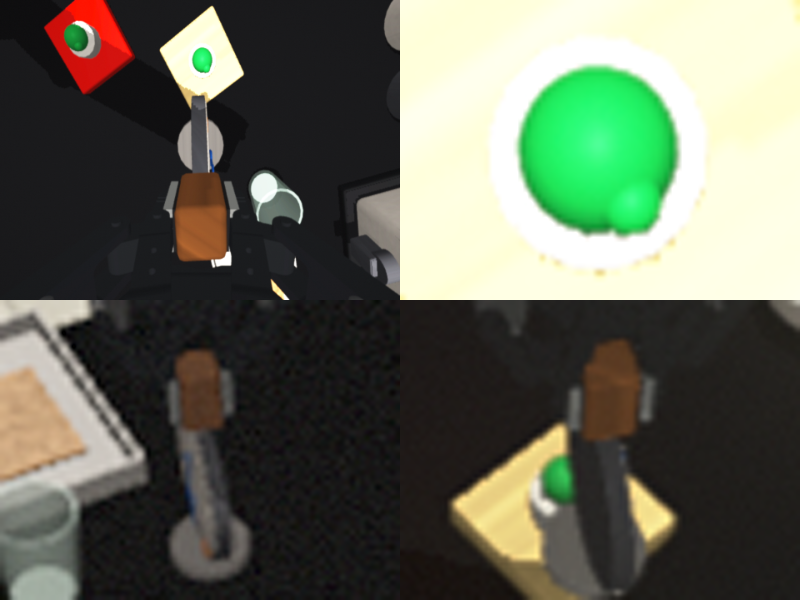

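The wrist picture shows the green dome centred at crop (599,149), with the lump at (634,207), on the tool −x side. Rocking towards tool +x, the gauge's +y, therefore tips away from the lump. The foot disc is at about (200,145), hanging straight.

```bash
python3 - <<'E'
from h import *
import pickle
W=pickle.load(open("w2.pkl","rb"));P=W[1:]
print("stud",atz(*P,284+199/5,50+149/5,55),"lump",atz(*P,284+234/5,50+207/5,65))
tcp=np.array([496.95,-324.15,270.98])
print("foot wrist",atz(*P,320,193,126.5)-tcp)
S,E=pickle.load(open("d2.pkl","rb"))
# foot top-surface centre in crops: scene crop (210,548)->; side (591,558)
print("foot",tri([ray(*S[1:],302-40+210/5,115-30+(547-300)/5),ray(*E[1:],342-40+(592-400)/5,263-30+(550-300)/5)])-tcp)
print("foot0 at stand: ",)
g=W[0].astype(int)
m=(g[:,:,1]>g[:,:,0]+60)&(g[:,:,1]>g[:,:,2]+40);m[:,:250]=0
ys,xs=np.nonzero(m);print(xs.min(),xs.max(),ys.min(),ys.max(),len(xs))
E
```

```text
stud [ 521.38530256 -237.16714729   55.        ] lump [ 524.70875036 -248.88632879   65.        ]
foot wrist [  -1.1459258     2.25081141 -144.48      ]
foot [-9.32349757e-01 -1.06699655e-01 -1.55353111e+02]
foot0 at stand: 
308 338 63 96 842
```

Request:
play_rows:
  plan: [1,0,0,0,3,0.1,0,0,5,0.2,0.5,0,7,0.2,1.5,0,8.5,0.3,2.5,0,9,0.3,3.2,0,9,0.3,3.6,0,9,0.3,3.6,0]

```text
time_s: 6.68
position: [521.9, -240.2, 235.1]
tcp_rot: [0.0, 0.793, 0.61, -0.0]
contact_force: [0.6, 0.4, -4.7]
width: 0.323
finger_force: 58.3
```

```bash
cat > look.py <<'E'
import sys
from h import *
import pickle
def go(fn,hw=32,dz=-120):
    o=get_obs();print(o["time_s"],o["position"],o["width"],o["finger_force"],o["contact_force"],o["torque"])
    L=[];D={}
    for n in("scene","side"):
        C=cam(n);D[n]=C;x,y=proj(*C[1:],o["position"]+[0,0,dz]).round().astype(int);x0,y0=x-hw,y-int(1.5*hw)
        print(n,"origin",x0,y0,"scale",400/(2*hw))
        L.append(cv2.resize(C[0][y0:y0+3*hw,x0:x0+2*hw,::-1],(400,600),interpolation=cv2.INTER_CUBIC))
    cv2.imwrite(fn,np.hstack(L));pickle.dump(D,open(fn[:-4].split("/")[-1]+".pkl","wb"))
E
python3 -c "
import look;look.go('pics/a3.png',dz=-110)"
```

```text
6.675 [ 521.94741461 -240.16853342  235.08623036] 0.3232810404220605 58.33703821641393 [ 0.56817734  0.44275854 -4.72338682] [-0.02225752  0.0149369   0.00759458]
scene origin 276 102 scale 6.25
side origin 304 207 scale 6.25
```

View pics/a3.png

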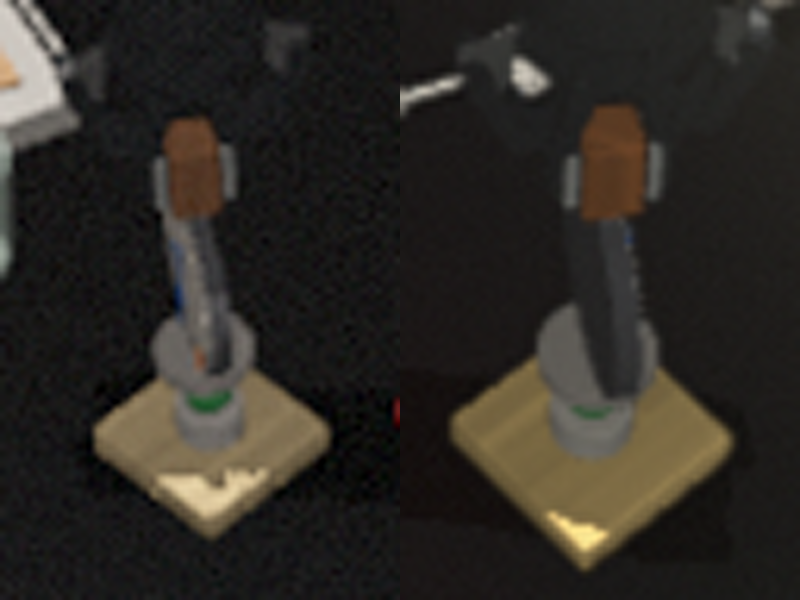

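```bash
python3 - <<'E'
from h import *
import pickle
D=pickle.load(open("a3.pkl","rb"));o0={"scene":(276,102),"side":(304,207)}
S=D["scene"][1:];E=D["side"][1:]
def px(n,x,y): return o0[n][0]+x/6.25,o0[n][1]+y/6.25
# foot top rim centre z~90.6 ; collar horizontally centred ~ z 40
f=tri([ray(*S,*px("scene",203,347)),ray(*E,*px("side",198,352))]);print("foot",f)
def u(P,p): return proj(*P,p)[0]
# solve xy from u's only
from scipy.optimize import fsolve
def sol(us,ue,z): return fsolve(lambda q:[u(S,[*q,z])-px("scene",us,0)[0],u(E,[*q,z])-px("side",ue,0)[0]],[521,-238])
print("foot xy",sol(203,198.5,85),"collar xy",sol(209,192.5,38),"dome",sol(210,193,60))
for z in(44,70): print(sol(209,192.5,z))
for i in range(3): print(get_obs()["position"])
E
```

```text
foot [ 521.42092066 -241.19427982   84.51448239]
foot xy [ 575.39288878 -130.80355087] collar xy [ 568.4690627  -141.36603123] dome [ 584.46388648 -106.54328121]
[ 569.38439955 -139.02626496]
[ 573.35085925 -128.88727779]
[ 522.29416633 -240.23309434  235.58338618]
[ 522.29416633 -240.23309434  235.58338618]
[ 522.29416633 -240.23309434  235.58338618]
```

Request:
play_rows:
  plan: [0.15,-0.1,0.2,0,0.15,-0.1,0.5,0,0.15,-0.1,0.7,0,0.15,-0.1,0.7,0]

```text
time_s: 7.28
position: [521.7, -237.4, 228.0]
tcp_rot: [-0.0, 0.792, 0.61, -0.0]
contact_force: [0.1, -0.4, -5.2]
width: 0.327
finger_force: 58.4
```

Request:
play_rows:
  plan: [0,0,0.15,0,0,0,0.3,0,0,0,0.45,0,0,0,0.6,0,0,0,0.7,0,0,0,0.7,0,0,0,0.7,0]

```text
time_s: 8.15
position: [522.1, -237.6, 221.5]
tcp_rot: [0.0, 0.792, 0.61, 0.0]
contact_force: [1.0, 0.5, 1.1]
width: 0.321
finger_force: 59.0
```

```bash
python3 -c "
import look;look.go('pics/a4.png',dz=-110)"
```

```text
8.15 [ 522.05538158 -237.6033867   221.51756752] 0.32118620636646417 58.95461609121412 [0.99170194 0.51312799 1.14053113] [ 0.07378482  0.1651904  -0.00657033]
scene origin 276 105 scale 6.25
side origin 303 209 scale 6.25
```

View pics/a4.png

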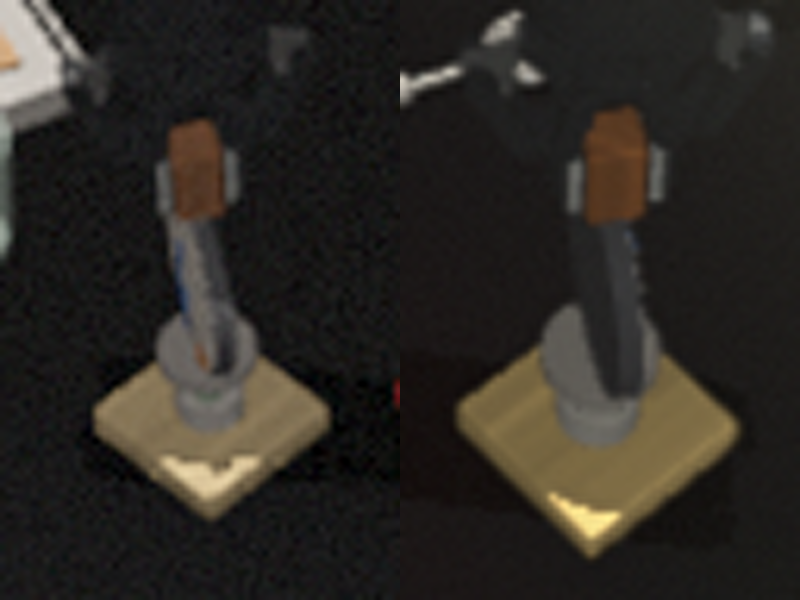

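The foot sits on the stud. It spans 155–257 over the collar's 175–244 in the scene view, and 541–661 over 554–639 in the side view, so it is centred laterally. The extra upward force of about 6 N means roughly 4–5 mm of press. I'll check the along-view direction and read the pointer and tab.

```bash
python3 - <<'E'
from h import *
import pickle
D=pickle.load(open("a4.pkl","rb"));S=D["scene"][1:];E=D["side"][1:]
a=lambda x,y:(276+x/6.25,105+y/6.25)
b=lambda x,y:(303+(x-400)/6.25,209+y/6.25)
print("foot",tri([ray(*S,*a(206,351)),ray(*E,*b(601,355))]))
# plywood corners L/R (top): scene left = side right
p=tri([ray(*S,*a(94,412)),ray(*E,*b(740,427))]);q=tri([ray(*S,*a(330,410)),ray(*E,*b(457,412))]);print(p,q,(p+q)/2)
print("tab",tri([ray(*S,*a(202,358))]*2) if 0 else "")
T=np.array([.252,.968,0]) # gauge y
pos=np.array([522,-237.6,221.5]);foot=pos-[0,0,156.5];X=np.array([.968,-.252,0])
piv=foot+[0,0,92]
for m in np.arange(0,.5,.1):
    t=piv+60*(np.sin(m)*T-np.cos(m)*np.array([0,0,1]))+9*X
    print(m,((proj(*S,t)-[276,105])*6.25).round(),((proj(*S,t+(t-piv-9*X)/5)-[276,105])*6.25).round())
W=cam("wrist");pickle.dump(W,open("w4.pkl","wb"));P=W[1:]
for m in (0,.2,.3,.4): print(m,proj(*P,piv+60*(np.sin(m)*T-np.cos(m)*np.array([0,0,1]))+9*X).round(1))
E
```

```text
foot [ 521.58542413 -238.4449805    67.74907347]
[ 583.10354255 -271.66302197   13.617922  ] [ 457.93318798 -206.57514887   12.20423428] [ 520.51836527 -239.11908542   12.91107814]
tab 
0.0 [186. 321.] [187. 335.]
0.1 [188. 328.] [190. 344.]
0.2 [190. 335.] [192. 352.]
0.30000000000000004 [192. 340.] [195. 358.]
0.4 [194. 345.] [197. 364.]
0 [334.  202.9]
0.2 [334.2 187.2]
0.3 [334.3 179.6]
0.4 [334.5 172.2]
```

```bash
cat > blob.py <<'E'
from h import *
import pickle
def blobs(im,x0,y0,x1,y1):
    g=im[y0:y1,x0:x1].astype(int);r,gg,b=g[...,0],g[...,1],g[...,2]
    for n,m in(("blue",(b>r+40)&(b>gg+15)),("orange",(r>b+60)&(r>gg+40)&(r>110))):
        k,l,s,c=cv2.connectedComponentsWithStats(m.astype(np.uint8))
        for i in range(1,k):
            if s[i][4]>=3: print(n,"px",s[i][4],"box",s[i][0]+x0,s[i][1]+y0,s[i][0]+x0+s[i][2]-1,s[i][1]+y0+s[i][3]-1,"c",(c[i]+[x0,y0]).round(1))
E
python3 - <<'E'
from blob import *
W=pickle.load(open("w4.pkl","rb"));blobs(W[0],290,100,380,270)
P=W[1:];D=pickle.load(open("a4.pkl","rb"));print("scene");blobs(D["scene"][0],290,130,325,175)
X=np.array([.968,-.252,0]);T=np.array([.252,.968,0]);piv=np.array([522,-237.6,221.5-156.5+92])
print(proj(*P,piv+9*X),proj(*P,piv+5*X))
E
```

```text
blue px 125 box 335 200 342 229 c [338.1 214.4]
orange px 9 box 332 159 332 167 c [332. 163.]
orange px 2502 box 290 230 359 269 c [322.3 250.7]
scene
[337.8026907  231.64845737] [330.62337821 231.66968998]
```

Request:
play_rows:
  plan: [0,0,-0.5,0,0,0,-1.1,0,0,0,-1.1,-0.1,0,0,-1.1,-0.25,0,0,-1.1,-0.4,0,0,-1.1,-0.55,0,0,-1.1,-0.7,0,0,-1.1,-0.85,0,0,-1.1,-1,0,0,-1.1,-1.12,0,0,-1.1,-1.2,0,0,-1.1,-1.2,0,0,-1.1,-1.2,0,0,-1.1,-1.2,0,0,-1.1,-1.2,0,0,-1.1,-1.2,0,0,-1.1,-1.2]

```text
time_s: 10.42
position: [521.9, -237.5, 232.3]
tcp_rot: [-0.0, 0.309, 0.951, -0.0]
contact_force: [-0.1, 0.8, -3.9]
width: 0.319
finger_force: 58.5
```

```bash
python3 - <<'E'
from blob import *
o=get_obs();q=o["tcp_rot"];M=R.from_quat([q[1],q[2],q[3],q[0]]).as_matrix();print(o["time_s"],o["position"],M.round(3),o["joints"].round(2))
W=cam("wrist");S=cam("scene");E=cam("side");pickle.dump((o,W,S,E),open("d5.pkl","wb"))
print("wrist");blobs(W[0],290,100,380,230);print("scene");blobs(S[0],280,110,335,180)
T=M[:,0];X=M[:,1];pos=o["position"];piv=pos+[0,0,92-156.5]
im=S[0][100:175,260:360,::-1];cv2.imwrite("pics/a5.png",cv2.resize(im,(800,600),interpolation=cv2.INTER_CUBIC))
for m in(0,.2,.25,.3,.35,.4):
  print(m,[proj(*P[1:],piv+r*(np.sin(m)*T-np.cos(m)*np.array([0,0,1]))+9*X).round(1) for P in(S,W) for r in(0,60,66,72)])
E
```

```text
10.425 [ 521.88193946 -237.49515279  232.28574196] [[-0.809  0.588 -0.   ]
 [ 0.588  0.809  0.   ]
 [ 0.    -0.    -1.   ]] [ 0.05  0.34  0.34  1.85 -0.14  0.97  1.39]
wrist
blue px 119 box 335 200 342 229 c [338.3 214. ]
orange px 17 box 332 157 332 173 c [332. 165.]
scene
blue px 4 box 306 144 308 145 c [307.  144.2]
blue px 5 box 307 150 308 152 c [307.4 151.2]
orange px 3 box 314 156 315 157 c [314.7 156.3]
0 [array([307. , 143.8]), array([307.8, 155.7]), array([307.8, 156.8]), array([307.9, 158. ]), array([336.1, 230.9]), array([332.7, 202.2]), array([332.4, 200.1]), array([332.2, 198. ])]
0.2 [array([307. , 143.8]), array([311.1, 155.8]), array([311.5, 157. ]), array([311.9, 158.1]), array([336.1, 230.9]), array([332.9, 186.5]), array([332.6, 183.1]), array([332.4, 179.9])]
0.25 [array([307. , 143.8]), array([311.9, 155.7]), array([312.4, 156.9]), array([312.8, 158.1]), array([336.1, 230.9]), array([332.9, 182.7]), array([332.7, 179. ]), array([332.5, 175.4])]
0.3 [array([307. , 143.8]), array([312.7, 155.7]), array([313.2, 156.8]), array([313.8, 158. ]), array([336.1, 230.9]), array([333. , 178.9]), array([332.8, 174.9]), array([332.6, 171. ])]
0.35 [array([307. , 143.8]), array([313.5, 155.6]), array([314.1, 156.7]), array([314.7, 157.8]), array([336.1, 230.9]), array([333.1, 175.2]), array([332.9, 170.9]), array([332.6, 166.7])]
0.4 [array([307. , 143.8]), array([314.3, 155.4]), array([315. , 156.6]), array([315.7, 157.7]), array([336.1, 230.9]), array([333.2, 171.5]), array([333. , 166.9]), array([332.7, 162.4])]
```

View pics/a5.png

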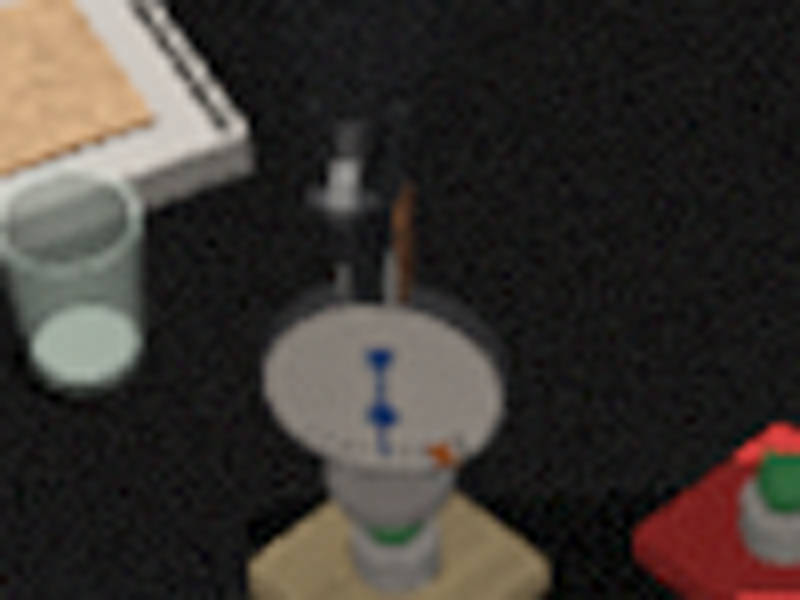

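The zoomed scene view shows the dial face-on. The pivot is at (379,357), the pointer hangs straight, and the tab is at (442,453), which gives a mark of about 0.39. The wrist view gives about 0.40. I'll press again and start the rock with a small test.

Request:
play_rows:
  plan: [0,0,0.4,0,0,0,0.7,0,0,0,0.9,0,0,0,1.1,0,0,0,1.2,0,0,0,1.2,0,0,0,1.2,0]

```text
time_s: 11.45
position: [522.1, -237.6, 220.6]
tcp_rot: [0.0, 0.309, 0.951, -0.0]
contact_force: [-0.7, 0.9, 1.0]
width: 0.324
finger_force: 58.9
```

Request:
play_rows:
  plan: [0.2,0,0,0,0.5,0,0,0,0.8,0,0.03,0,1.1,0,0.04,0,1.5,0,0.07,0,1.5,0,0.07,0,1.5,0,0.07,0]

```text
time_s: 12.32
position: [509.6, -228.4, 219.5]
tcp_rot: [-0.0, 0.309, 0.951, 0.0]
contact_force: [2.9, -1.7, 1.7]
width: 0.325
finger_force: 59.1
```

```bash
cat > chk.py <<'E'
from blob import *
def go(fn):
    o=get_obs();q=o["tcp_rot"];M=R.from_quat([q[1],q[2],q[3],q[0]]).as_matrix();print(o["time_s"],o["position"].round(1),o["contact_force"].round(1),o["torque"].round(2),o["width"].round(3),o["finger_force"].round(1))
    W=cam("wrist");S=cam("scene");E=cam("side");pickle.dump((o,W,S,E),open(fn,"wb"))
    print("wrist");blobs(W[0],290,80,380,245);print("scene");blobs(S[0],280,110,335,180)
    T=M[:,0];X=M[:,1];z=np.array([0,0,1.])
    gp=o["position"]-6*z
    for th in(0,.1,.2,.3,.36,.4,.44):
        zg=np.cos(th)*z+np.sin(th)*T;yg=np.cos(th)*T-np.sin(th)*z
        piv=gp-58*zg; foot=gp-150*zg
        print(th,"foot",foot.round(1),"tip wrist",proj(*W[1:],piv-60*z+9*X).round(1),"piv w",proj(*W[1:],piv+9*X).round(1),"tab.40 w",proj(*W[1:],piv+66*(np.sin(.4)*yg-np.cos(.4)*zg)+9*X).round(1),"scene piv/tip",proj(*S[1:],piv+9*X).round(1),proj(*S[1:],piv-60*z+9*X).round(1))
E
python3 -c "
import chk;chk.go('d6.pkl')"
```

```text
Traceback (most recent call last):
  File "chk.py", line 3, in go
    o=get_obs();q=o["tcp_rot"];M=R.from_quat([q[1],q[2],q[3],q[0]]).as_matrix();print(o["time_s"],o["position"].round(1),o["contact_force"].round(1),o["torque"].round(2),o["width"].round(3),o["finger_force"].round(1))
                                                                                                                                                                          ^^^^^^^^^^^^^^^^
AttributeError: 'float' object has no attribute 'round'
```

```bash
sed -i 's/o\["width"\].round(3),o\["finger_force"\].round(1)/o["width"],o["finger_force"]/' chk.py
python3 -c "
import chk;chk.go('d6.pkl')"
```

```text
12.325 [ 509.6 -228.4  219.5] [ 2.9 -1.7  1.7] [-0.63 -0.94 -0.02] 0.3250739728359039 59.14405882358551
wrist
blue px 129 box 336 202 342 231 c [338.7 216.5]
orange px 758 box 290 232 353 244 c [321.2 238.4]
scene
blue px 3 box 310 147 311 148 c [310.7 147.3]
blue px 6 box 310 153 312 155 c [311.2 154.2]
orange px 4 box 318 159 319 160 c [318.5 159.5]
0 foot [ 509.6 -228.4   63.5] tip wrist [332.7 202.5] piv w [336.2 231.2] tab.40 w [333.  167.1] scene piv/tip [311.5 146.7] [312.1 158.5]
0.1 foot [ 521.7 -237.2   64.3] tip wrist [332.6 210.3] piv w [336.1 241.2] tab.40 w [332.7 183.1] scene piv/tip [309.9 146.5] [310.5 158.3]
0.2 foot [ 533.7 -245.9   66.5] tip wrist [332.6 218.2] piv w [336.  251.3] tab.40 w [332.5 199.1] scene piv/tip [308.2 146.2] [308.9 157.9]
0.3 foot [ 545.4 -254.5   70.2] tip wrist [332.6 226.1] piv w [336.  261.6] tab.40 w [332.4 215.2] scene piv/tip [306.6 145.7] [307.4 157.5]
0.36 foot [ 552.3 -259.5   73.1] tip wrist [332.6 230.9] piv w [336.  267.9] tab.40 w [332.4 224.8] scene piv/tip [305.6 145.4] [306.4 157.2]
0.4 foot [ 556.8 -262.8   75.3] tip wrist [332.6 234.1] piv w [336.  272.1] tab.40 w [332.4 231.3] scene piv/tip [305.  145.1] [305.8 157. ]
0.44 foot [ 561.3 -266.    77.8] tip wrist [332.6 237.3] piv w [336.1 276.3] tab.40 w [332.3 237.8] scene piv/tip [304.4 144.9] [305.2 156.7]
```

The grip held rigid and the foot slid about 12 mm instead of rocking. I'll lift, re-centre and press again. Then I'll see whether a slightly slackened closure lowers the pad force so that the grip can pivot.

Request:
play_rows:
  plan: [0,0,-0.7,0,0,0,-1.4,0,-0.5,0,-1.4,0,-1.1,0,-1.4,0,-1.15,0,-1.4,0,-1.15,0,-1.4,0,-1.15,0,-0.9,0,-1.15,0,-0.4,0,-1.15,0,-0.1,0,-1.15,0,0,0,-1.15,0,0,0]

```text
time_s: 13.85
position: [519.2, -235.5, 220.0]
tcp_rot: [0.0, 0.309, 0.951, 0.0]
contact_force: [-1.8, -0.0, 3.4]
width: 0.315
finger_force: 59.7
```

Request:
play_rows:
  plan: [0,0,0,0,0,0,0,0]
  hand: 0.7

```text
time_s: 14.1
position: [519.2, -235.5, 219.8]
tcp_rot: [0.0, 0.309, 0.951, 0.0]
contact_force: [-1.0, 0.2, 2.4]
width: 0.32
finger_force: 59.7
```

Request:
play_rows:
  plan: [0,0,0,0,0,0,0,0]
  hand: 0.685

```text
time_s: 14.35
position: [519.2, -235.5, 219.7]
tcp_rot: [0.0, 0.309, 0.951, 0.0]
contact_force: [-1.0, 0.6, 2.1]
width: 0.32
finger_force: 59.7
```

Request:
play_rows:
  plan: [0,0,0,0]
  hand: 0.677

```text
time_s: 14.48
position: [519.2, -235.5, 219.7]
tcp_rot: [0.0, 0.309, 0.951, 0.0]
contact_force: [-0.2, 0.6, 1.7]
width: 0.325
finger_force: 30.0
```

Request:
play_rows:
  plan: [0,0,0,0]
  hand: 0.673

```text
time_s: 14.6
position: [519.2, -235.5, 219.6]
tcp_rot: [0.0, 0.309, 0.951, -0.0]
contact_force: [0.0, -0.4, 2.3]
width: 0.326
finger_force: 10.9
```

Request:
play_rows:
  plan: [0,0,0,0]
  hand: 0.67

```text
time_s: 14.72
position: [519.2, -235.5, 219.5]
tcp_rot: [0.0, 0.309, 0.951, -0.0]
contact_force: [-0.6, 0.2, -0.1]
width: 0.333
finger_force: 0.0
```

Pad force falls roughly in proportion near closure 0.673. I'll re-grip at about 15 N and check the lean.

Request:
play_rows:
  plan: [0,0,0,0,0,0,0,0]
  hand: 0.6745

```text
time_s: 14.98
position: [519.0, -235.5, 219.4]
tcp_rot: [-0.0, 0.309, 0.951, -0.0]
contact_force: [0.3, -0.8, -1.0]
width: 0.325
finger_force: 6.5
```

```bash
python3 -c "
import chk;chk.go('d7.pkl')" | head -12; python3 - <<'E'
from blob import *
o,W,S,E=pickle.load(open("d7.pkl","rb"))
a=cv2.resize(S[0][100:175,285:335,::-1],(400,600),interpolation=cv2.INTER_CUBIC);b=cv2.resize(E[0][215:290,315:365,::-1],(400,600),interpolation=cv2.INTER_CUBIC)
cv2.imwrite("pics/a7.png",np.hstack([a,b]))
E
```

```text
14.975 [ 519.  -235.5  219.4] [ 0.3 -0.8 -1. ] [-0.18 -0.1  -0.03] 0.3248955163883044 6.537494882941246
wrist
blue px 132 box 337 203 343 233 c [339.4 218.8]
orange px 614 box 290 234 353 244 c [321.  239.4]
scene
blue px 6 box 307 152 309 154 c [308.2 153.2]
orange px 4 box 315 158 316 159 c [315.5 158.5]
0 foot [ 519.  -235.5   63.4] tip wrist [332.7 202.4] piv w [336.2 231.2] tab.40 w [333. 167.] scene piv/tip [308.2 146.4] [308.9 158.1]
0.1 foot [ 531.1 -244.3   64.1] tip wrist [332.7 210.2] piv w [336.1 241.1] tab.40 w [332.8 183. ] scene piv/tip [306.5 146.2] [307.3 157.9]
0.2 foot [ 543.1 -253.    66.4] tip wrist [332.7 218.1] piv w [336.  251.2] tab.40 w [332.6 199. ] scene piv/tip [304.8 145.8] [305.7 157.6]
0.3 foot [ 554.9 -261.6   70.1] tip wrist [332.6 226. ] piv w [336.  261.5] tab.40 w [332.5 215.1] scene piv/tip [303.2 145.4] [304.1 157.2]
0.36 foot [ 561.8 -266.6   73. ] tip wrist [332.7 230.8] piv w [336.1 267.8] tab.40 w [332.4 224.7] scene piv/tip [302.2 145.1] [303.2 156.9]
```

View pics/a7.png

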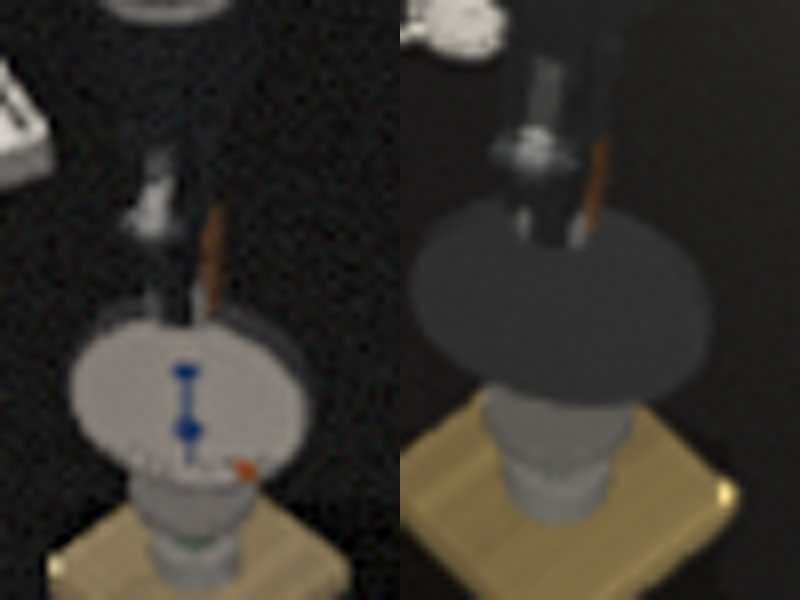

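The scene and side zooms show the gauge still near upright, the foot centred over the collar (193 against 196, and 558 against 556), and the pointer plumb. I'll press about 4.5 mm at low pad force, then rock halfway.

Request:
play_rows:
  plan: [0,0,0,0,0,0,0.1,0,0,0,0.2,0,0,0,0.3,0,0,0,0.4,0,0,0,0.45,0,0,0,0.45,0]
  hand: 0.675

```text
time_s: 16.0
position: [519.1, -235.5, 215.2]
tcp_rot: [0.0, 0.309, 0.951, -0.0]
contact_force: [-0.5, -0.6, 2.1]
width: 0.326
finger_force: 8.2
```

Request:
play_rows:
  plan: [0.2,0,0,0,0.5,0,0.02,0,0.8,0,0.04,0,1.1,0,0.06,0,1.5,0,0.1,0,1.5,0,0.1,0,1.5,0,0.1,0]

```text
time_s: 16.88
position: [506.5, -226.3, 213.9]
tcp_rot: [-0.001, 0.309, 0.951, 0.0]
contact_force: [-2.3, -0.2, 2.1]
width: 0.325
finger_force: 8.3
```

```bash
python3 -c "
import chk;chk.go('d8.pkl')" | head -11
```

```text
16.875 [ 506.5 -226.3  213.9] [-2.3 -0.2  2.1] [-0.05  0.34 -0.  ] 0.3248767344649273 8.259245753288269
wrist
blue px 103 box 337 212 343 237 c [338.8 225.4]
orange px 347 box 291 239 352 244 c [321.4 241.6]
scene
blue px 4 box 310 147 311 148 c [310.5 147.5]
blue px 5 box 310 154 312 155 c [310.8 154.6]
orange px 4 box 315 159 317 160 c [316.  159.5]
0 foot [ 506.5 -226.3   57.9] tip wrist [332.7 202.6] piv w [336.2 231.3] tab.40 w [333.  167.2] scene piv/tip [312.7 147.9] [313.2 159.6]
0.1 foot [ 518.6 -235.1   58.7] tip wrist [332.7 210.4] piv w [336.1 241.2] tab.40 w [332.8 183.2] scene piv/tip [311.  147.7] [311.6 159.4]
0.2 foot [ 530.6 -243.9   60.9] tip wrist [332.6 218.3] piv w [336.  251.4] tab.40 w [332.6 199.2] scene piv/tip [309.4 147.4] [310.  159.1]
```

The grip pivots now, with the lean at about 0.13 and the foot staying put. I'll continue along the arc.

Request:
play_rows:
  plan: [0.3,0,0.04,0,0.7,0,0.1,0,1.1,0,0.18,0,1.5,0,0.27,0,1.9,0,0.37,0,2.3,0,0.47,0,2.7,0,0.58,0,3,0,0.66,0,3,0,0.66,0,3,0,0.66,0,3,0,0.66,0,3,0,0.66,0,3,0,0.66,0]

```text
time_s: 18.65
position: [482.5, -208.9, 207.4]
tcp_rot: [-0.0, 0.309, 0.951, 0.0]
contact_force: [-2.5, 1.0, 0.7]
width: 0.327
finger_force: 8.2
```

```bash
python3 -c "
import chk;chk.go('d9.pkl')"; python3 - <<'E'
from blob import *
o,W,S,E=pickle.load(open("d9.pkl","rb"))
blobs(W[0],325,150,345,290)
print(W[0][180:245:3,331:343].tolist()[0][:2])
E
```

```text
18.65 [ 482.5 -208.9  207.4] [-2.5  1.   0.7] [ 0.08  0.48 -0.04] 0.326998177081458 8.234788030385971
wrist
blue px 64 box 336 228 340 244 c [338.1 236.6]
orange px 280 box 290 80 309 106 c [296.3  88.6]
scene
blue px 4 box 315 148 316 149 c [315.5 148.5]
blue px 6 box 315 155 317 157 c [315.8 155.8]
0 foot [ 482.5 -208.9   51.4] tip wrist [332.7 202.5] piv w [336.2 231.2] tab.40 w [333.  167.1] scene piv/tip [321.2 150.1] [321.5 161.7]
0.1 foot [ 494.6 -217.7   52.1] tip wrist [332.7 210.3] piv w [336.1 241.2] tab.40 w [332.8 183.1] scene piv/tip [319.6 149.8] [319.9 161.4]
0.2 foot [ 506.6 -226.4   54.4] tip wrist [332.6 218.2] piv w [336.  251.3] tab.40 w [332.6 199.1] scene piv/tip [317.9 149.5] [318.3 161.1]
0.3 foot [ 518.4 -234.9   58.1] tip wrist [332.6 226.1] piv w [336.  261.6] tab.40 w [332.5 215.1] scene piv/tip [316.3 149.1] [316.7 160.7]
0.36 foot [ 525.3 -239.9   61. ] tip wrist [332.6 230.9] piv w [336.  267.8] tab.40 w [332.4 224.8] scene piv/tip [315.3 148.7] [315.8 160.4]
0.4 foot [ 529.8 -243.2   63.2] tip wrist [332.6 234.1] piv w [336.1 272. ] tab.40 w [332.4 231.2] scene piv/tip [314.7 148.5] [315.2 160.2]
0.44 foot [ 534.2 -246.4   65.7] tip wrist [332.7 237.3] piv w [336.1 276.3] tab.40 w [332.4 237.7] scene piv/tip [314.1 148.3] [314.6 159.9]
blue px 72 box 336 228 340 246 c [338.2 237.6]
orange px 6 box 325 248 328 249 c [326.2 248.3]
orange px 753 box 325 248 344 289 c [335.  270.5]
orange px 4 box 325 251 326 253 c [325.2 252. ]
[[92, 92, 93], [170, 157, 135]]
```

Request:
play_rows:
  plan: [0.2,0,0.1,0,0.4,0,0.2,0,0.55,0,0.28,0,0.55,0,0.28,0,0.55,0,0.28,0,0.55,0,0.28,0,0.55,0,0.28,0,0.55,0,0.28,0,0.55,0,0.28,0,0.55,0,0.28,0]

```text
time_s: 20.05
position: [478.2, -205.7, 204.6]
tcp_rot: [-0.0, 0.309, 0.951, 0.0]
contact_force: [-0.2, 0.3, 3.2]
width: 0.329
finger_force: 8.4
```

```bash
python3 -c "
import chk;chk.go('d10.pkl')"|head -8; python3 - <<'E'
from blob import *
o,W,S,E=pickle.load(open("d10.pkl","rb"))
c=lambda im,x,y,w,h:cv2.resize(im[y:y+h,x:x+w,::-1],(400,600),interpolation=cv2.INTER_CUBIC)
cv2.imwrite("pics/a10.png",np.hstack([c(S[0],296,130,40,60),c(W[0],314,195,40,60)]))
E
```

```text
20.05 [ 478.2 -205.7  204.6] [-0.2  0.3  3.2] [-0.21  0.26 -0.02] 0.32922681733694675 8.363092839717865
wrist
blue px 50 box 336 231 340 244 c [338.1 238.2]
orange px 418 box 290 80 314 112 c [297.8  90.7]
scene
blue px 3 box 316 149 317 150 c [316.7 149.3]
blue px 6 box 316 155 318 157 c [317.2 156.2]
orange px 3 box 317 161 318 162 c [317.7 161.7]
```

View pics/a10.png

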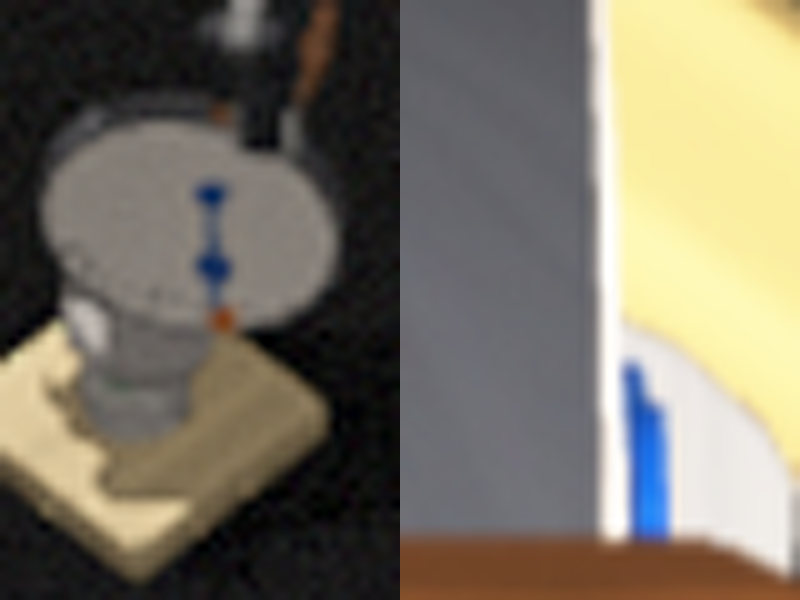

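The scene zoom shows the hub at (211,192), the bob at (214,266) and the orange tab at (223,317). The pointer line extrapolates to about 216, so the tab is still slightly to the right and a little more lean is needed. I'll refine this with averaged frames.

```bash
cat > fin.py <<'E'
from blob import *
def wc(a,kind,x0,y0,x1,y1):
    g=a[y0:y1,x0:x1];r,gg,b=g[...,0],g[...,1],g[...,2]
    w=np.clip((r-(gg+b)/2)-25 if kind=="o" else (b-r)-25,0,None)
    yy,xx=np.mgrid[y0:y1,x0:x1];return np.array([(w*xx).sum(),(w*yy).sum()])/w.sum(),w
def ana(ims,P,o,th0,boxes):
    q=o["tcp_rot"];M=R.from_quat([q[1],q[2],q[3],q[0]]).as_matrix();T=M[:,0];X=M[:,1];z=np.array([0,0,1.])
    a=np.mean([i.astype(float) for i in ims],0)
    h,_=wc(a,"b",*boxes[0]);bb,_=wc(a,"b",*boxes[1]);t,w=wc(a,"o",*boxes[2])
    print("hub",h.round(2),"bob",bb.round(2),"tab",t.round(2),"wsum",w.sum().round())
    zg=np.cos(th0)*z+np.sin(th0)*T;piv=o["position"]-6*z-53*zg
    for dx in(6,9):
      f=lambda d,r=66:proj(*P,piv+r*(np.sin(d)*T-np.cos(d)*z)+dx*X)
      ds=np.linspace(-.2,.6,161)
      us=np.array([(f(d)-f(0,0))[0] for d in ds]);ub=np.array([(f(d)-f(0,37))[0] for d in ds])
      print("delta from hub",np.interp(t[0]-h[0],us,ds).round(3),"from bob",np.interp(t[0]-bb[0],ub,ds).round(3),"v hub->tab",(f(0)-f(0,0))[1].round(1))
E
python3 - <<'E'
from fin import *
o,W,S,E=pickle.load(open("d5.pkl","rb"));ana([S[0]],S[1:],o,0,[(303,142,312,147),(303,148,311,154),(312,153,319,160)])
L=[cam("scene") for _ in range(14)];o=get_obs();S=L[0]
ana([l[0] for l in L],S[1:],o,.393,[(313,147,321,152),(313,153,321,159),(315,158,322,165)])
L=[cam("wrist")[0] for _ in range(4)];blobs(np.mean(L,0),325,200,345,249)
print(o["time_s"],get_obs()["contact_force"],get_obs()["finger_force"])
E
```

```text
hub [306.98 144.41] bob [307.33 151.38] tab [314.78 156.28] wsum 242.0
delta from hub 0.39 from bob 0.397 v hub->tab 13.2
delta from hub 0.389 from bob 0.397 v hub->tab 13.2
hub [316.64 149.15] bob [316.97 156.28] tab [318.01 161.87] wsum 211.0
delta from hub 0.05 from bob 0.046 v hub->tab 12.8
delta from hub 0.05 from bob 0.046 v hub->tab 12.8
blue px 68 box 336 231 340 248 c [338.1 240.1]
20.9 [-1.62840272 -0.24452989  3.33799008] 8.357482105493546
```

Request:
play_rows:
  plan: [0.2,0,0.06,0,0.4,0,0.12,0,0.6,0,0.19,0,0.6,0,0.19,0,0.6,0,0.19,0,0.6,0,0.19,0,0.6,0,0.19,0,0.6,0,0.19,0,0.6,0,0.19,0,0.6,0,0.19,0,0.6,0,0.19,0,0.6,0,0.19,0]

```text
time_s: 22.6
position: [473.3, -202.1, 202.8]
tcp_rot: [-0.0, 0.309, 0.951, 0.0]
contact_force: [-1.9, 0.6, 1.7]
width: 0.329
finger_force: 8.3
```

```bash
python3 - <<'E'
from fin import *
L=[cam("scene") for _ in range(14)];o=get_obs();S=L[0];E=cam("side");pickle.dump((o,[l[0] for l in L],S,E),open("d11.pkl","wb"))
ims=[l[0] for l in L];blobs(np.mean(ims,0),300,140,335,175)
ana(ims,S[1:],o,.4,[(314,147,322,152),(314,153,322,159),(315,159,322,165)])
a=np.mean(ims,0)[157:167,313:323];print((a[...,0]-(a[...,1]+a[...,2])/2).round().astype(int));print((a[...,2]-a[...,0]).round().astype(int))
print(o["time_s"],o["position"],o["contact_force"],o["finger_force"])
for R_ in(145,150):
  q=o["tcp_rot"];T=R.from_quat([q[1],q[2],q[3],q[0]]).as_matrix()[:,0]
  for th in(.38,.42): print(R_,th,o["position"]-[0,0,6]-R_*(np.cos(th)*np.array([0,0,1])+np.sin(th)*T))
E
```

```text
blue px 3 box 317 149 318 150 c [317.7 149.3]
blue px 6 box 317 155 319 157 c [318.2 156.2]
hub [317.6 149.3] bob [318.04 156.23] tab [318.11 161.94] wsum 196.0
delta from hub 0.006 from bob -0.005 v hub->tab 12.8
delta from hub 0.006 from bob -0.005 v hub->tab 12.8
[[ 10  10  10   1 -24 -45 -33   3  11  10]
 [ 10  10  10   9  -2 -19  -5   9  10  10]
 [  9  10  10  10   4 -12   2  11  10  10]
 [  9   9   9  12  15  -3   9  13   9  10]
 [  9  10   9  17  43  54  38  18   8  10]
 [  7   8   7  17  47  73  53  20   6   7]
 [  6   6   5  10  26  39  36  18   0  -1]
 [  7   7   6   6  20  30  29  28  19  -1]
 [  7   7   6  13  28  31  32  32  31  22]
 [  7   6   8  23  32  31  31  31  33  31]]
[[-13 -14 -14   1  37  66  49  -3 -15 -14]
 [-13 -14 -14 -12   4  30   9 -11 -14 -13]
 [-12 -13 -13 -14  -4  18  -3 -15 -14 -13]
 [-12 -12 -13 -16 -18   8 -11 -17 -12 -14]
 [-12 -13 -13 -22 -53 -62 -47 -23 -11 -13]
 [-10 -10 -10 -22 -56 -90 -66 -24  -8  -9]
 [ -8  -7  -7 -13 -34 -52 -48 -23   0   1]
 [ -9  -9  -8  -8 -29 -45 -44 -41 -28   1]
 [ -9  -8  -8 -17 -40 -46 -47 -48 -45 -32]
 [ -9  -8 -11 -34 -47 -46 -46 -46 -48 -46]]
23.3 [ 473.34389021 -202.19461425  202.77604926] [-2.34380099 -0.28395734  2.08039127] 8.253888487815857
145 0.38 [ 516.84004811 -233.82917883   62.11684926]
145 0.42 [ 521.16010559 -236.97113765   64.37504421]
150 0.38 [ 518.33991563 -234.92002588   57.47342857]
150 0.42 [ 522.8089406  -238.17032811   59.80949231]
```

Hub, bob and tab now line up to within about 0.01 rad. The press force is about 6 N, roughly 4–5 mm, and the state has held steady through the last several looks.

```bash
python3 -c "
from rig import *
print(hand_in())"
```

```text
the job is handed in; nothing more can be done
None
```

I handed the job in at about 23 s with the gauge held on the green stud, pressed by an estimated 4–5 mm, and rocked over until the pointer was within about 0.01 rad of the orange tab; on the first rocking attempt the foot slid about 12 mm off centre, so I lifted, re-centred and redid it with a lighter grip.

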